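# Seat the vial tray plate on its locating pins

## Task

The aluminium vial tray plate lies crooked on top of the two locating pins of its base. Push it over the base with the fingertips until both of its pin holes drop over the pins and it lies flat on the base. Only push it: do not lift it, and leave the two vials and the flask where they stand.

Things in the scene. Friction and masses are not known exactly. Their poses are not given: they have to be found in the camera images.
- locating_base: Dark steel base plate, screwed to the worktop, 180 (x) x 220 (y) x 12 mm, with a fence along its far edge and two locating pins on its top at x = +40, y = +35 and -35 mm. Origin: centre of its underside; x points away from the robot (give or take the yaw), z up. The seated plate's origin is at x = +10, y = 0, z = +12 mm in this frame, the two parallel.
- tray_plate: Loose aluminium plate, 120 (x) x 150 (y) x 12 mm, 0.37 to 0.65 kg, six blind vial wells (24 mm wide, 6 deep) in its top. Origin: centre of its underside; x away from the robot, z up. At first it rests on the pin tips, its near edge on the base: far edge some 10 mm high. It is up to 30 mm off to either side, 8 to 18 mm too near the robot, and yawed up to 0.08 rad. Slides at a few newtons.
- hole_1 (a point): Centre of the left (+y) pin hole of the plate, at its underside. It is a through hole 13 mm wide, at x = +30, y = +35 mm in the plate's frame.
- hole_2 (a point): Centre of the right (-y) pin hole of the plate, at its underside. It is a through hole 13 mm wide, at x = +30, y = -35 mm in the plate's frame.
- pin_1 (a point): Foot of the left (+y) locating pin, at the base's top. The pin is 10 mm thick and 8 mm high, the upper 3.5 mm tapering to a flat tip 5 mm wide.
- pin_2 (a point): Foot of the right (-y) locating pin, at the base's top; the same pin.
- base_fence (a point): Middle of the foot of the fence's near face, at the base's top, x = +70.5 mm in the base's frame. Fence: 220 mm long, 18 mm high. The seated plate's far edge clears it by 0.5 mm: once pushed square against it, the plate drops on a slide along it. Pushed in the middle of its near edge the plate may jam with one corner on the fence; push behind the other corner then.
- vial_1: Bystander: small brown vial with a black cap, 22 mm thick, 47 mm tall, upright at the near right of the base. Origin: centre of its underside.
- vial_2: Bystander: small white vial with a blue cap, 22 mm thick, 47 mm tall, upright at the near left of the base. Origin: centre of its underside.
- vol_flask: Bystander: glass volumetric flask, 69 mm wide, 212 mm tall, upright at the far left of the base. Origin: centre of its underside.

How it is judged:
By the outcome, as a careful person would: the job done as asked, in the order asked, and still so for the second after the job is handed in, with the robot touching nothing.
It also fails if it takes over 64 s, if anything falls off the work surface, if the arm or the gripper's body presses on something with over 40 N, if the wrist force passes 120 N, or if a joint passes its speed limit or range.

## Robot

A 7-joint arm with a two-finger parallel gripper is mounted at the origin on a cart in front of the work surface, level with it; the furniture and walls round the work are solid. World frame = base frame: x ahead of the robot, y to its left, z up, the work surface at z = 0. Lengths are in m, angles in rad, forces in N, time in s.
With the tool pointing down it reaches from about 0.35 to 0.775 m from the base axis. Payload 3.1 kg.
Tool frame: the origin (TCP) lies at the very end of the fingers, on their centre line; the grasp point (between the pads) lies 19 mm behind it; z points along the fingers, y is the line along which they close (so a half turn about z gives the same grasp; the last joint's range is limited). The gripper opens to 85 mm and grips with 20 to 120 N. Pads are 22 mm wide; open, the fingers measure 114 mm over their backs; the gripper's body (76 mm by 85 mm) begins 54 mm behind the grasp point. The pads swing forward as they close: fully open they stand 13 mm farther back than shut.
Start: joints at [-1.333, 0.311, 0.014, 1.512, -0.004, 1.319, -0.027], TCP at [0.152, 0.529, 0.231] pointing down, gripper open.
Joint ranges: [-2.7, 2.7], [-0.3, 1.91], [-1.27, 1.3], [0.12, 2.57], [-1.44, 4.58], [0.2, 2.03], [-3.05, 3.05]. Speed limits (rad/s): [2.79, 2.79, 3.14, 3.14, 3.14, 3.14, 3.14].

## Interface

Orientations are given as a unit quaternion [x, y, z, w].
In Python, from workcell import readout, vision, ctrl gives the robot as it stands.
- The arm moves only by the shell command python3 -m creep 'ROWS' [FORCE]. ROWS is JSON, a list that holds one entry, the list of rows, each a list of 7 numbers: the shift along the tool's x, y, z in m, then the turn, a rotation vector about the tool's x, y, z in rad, then the finger opening in m, from 0 to 0.0854. In form: [[[tx, ty, tz, ax, ay, az, jaw], ...]]. A call has 1 to 12 rows; each row is the pose to reach, as a shift and turn from the pose commanded when the call began, along the tool's axes at that moment; what a row does not reach only later rows make up. A row lasts 1/10 s, in which the tool goes at most 50 mm and 8.59 degrees, less where a joint would pass 70% of its speed; a pose out of reach is approached as far as the arm can. A call with a gripper value outside its range is refused whole. The fingers move at their own pace and stop on an object; FORCE is the grip in N (left out, the last holds). Time passes only in rows, so rows that repeat a pose let the fingers close. It gives the time, the measured TCP pose, the force, the opening and the grip force at its end, in the units of the state.
- readout.get_state(): the state, without advancing time (a new reading comes with each control period).
- vision.capture(name): name is "scene" or "top" or "wrist"; returns a dict with "color" (480x640x3 uint8, red, green, blue), "K" (3x3 intrinsics, pixels), "position" and "rotation" of the camera in the world. Camera axes: x right, y up, looking along -z (the intrinsics and any distortion apply to the point x, -y, -z); pixel columns grow to the right and rows downward; lengths in m; the calibration is good to about 2 mm. The wrist camera is an equidistant fisheye: a pixel r from the principal point sees the ray r / f radians off the axis. A picture is of the moment at which its call begins. There is no depth.
- ctrl.sign_off(): hands the job in; it is judged then, once.
The state is a dict: "time": time; "joints": joint angles; "joint_velocities": joint speeds; "joint_torque": joint torques, N m; "tool_pos": TCP position; "orientation": TCP orientation; "ft_force": force on the tool from outside, world axes, zero at the start; "moment": the same for the moment, N m; "grip_width": finger opening in m; "finger_force": force on a finger pad.
Only numpy, scipy, OpenCV 4.12 (cv2) and the standard library are available. Lean on these libraries where they do the work, as an engineer would, in place of code of your own. Each camera call takes 0.05 s, during which the arm holds its last target. There are 200 camera calls.

## Working session

There is one attempt and no reset: what is moved stays moved. The work goes in short steps, Python scripts to look and compute and a shell command to move; the robot and the scene stay as the last step left them, time stands still between calls to the robot, and variables do not carry over. Pictures are saved under pics/ and viewed, at most 11 in all, crops included, and the job is handed in when it is done.

```bash
mkdir -p pics
python3 - <<'E'
from workcell import readout, vision
import cv2,numpy as np
s=readout.get_state();print({k:np.round(s[k],3).tolist() for k in ("time","tool_pos","orientation","ft_force","grip_width")})
for n in("scene","top"):
    c=vision.capture(n);cv2.imwrite(f"pics/{n}0.png",c["color"][:,:,::-1]);print(n,c["K"],c["position"],c["rotation"],[k for k in c])
E
```

```text
{'time': 0.0, 'tool_pos': [0.152, 0.528, 0.23], 'orientation': [0.139, 0.99, -0.001, -0.0], 'ft_force': [0.005, -0.45, 0.08], 'grip_width': 0.085}
scene [[506.44924653   0.         326.79112632]
 [  0.         506.44924653 243.74608031]
 [  0.           0.           1.        ]] [ 0.01560814 -0.2297751   0.80765815] [ 0.2921883  -0.15805729 -0.45744028  0.82485895] ['color', 'K', 'position', 'rotation']
top [[494.65313229   0.         311.43033751]
 [  0.         494.65313229 235.13716527]
 [  0.           0.           1.        ]] [0.31953253 0.09456037 1.03154762] [ 0.07202869 -0.07189772 -0.70216519  0.70470323] ['color', 'K', 'position', 'rotation']
```

View pics/top0.png

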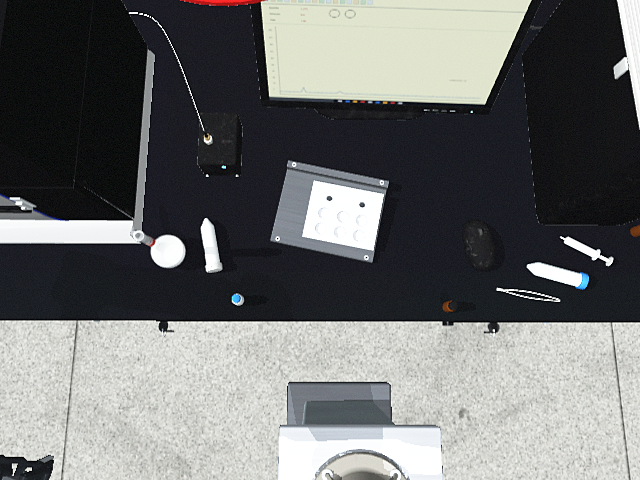

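View pics/scene0.png

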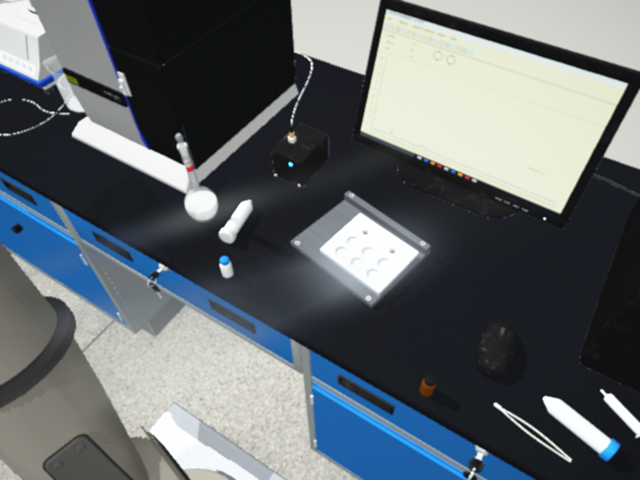

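The top view shows the base at about (273–388, 160–262), yawed clockwise. The white plate is at about (303–379, 181–250), off to the right with the flask and vials clear. Next I measure the corners.

```bash
cat > h.py <<'E'
import cv2,numpy as np
from workcell import readout,vision
from scipy.spatial.transform import Rotation as R
def ray(c,uv):
    uv=np.atleast_2d(uv).astype(float);K=c["K"]
    d=np.c_[(uv[:,0]-K[0,2])/K[0,0],-(uv[:,1]-K[1,2])/K[1,1],-np.ones(len(uv))]
    return R.from_quat(c["rotation"]).apply(d)
def onz(c,uv,z):
    d=ray(c,uv);p=np.array(c["position"]);return p+d*((np.asarray(z)-p[2])/d[:,2])[:,None]
def tri(c1,u1,c2,u2):
    out=[]
    for a,b in zip(ray(c1,u1),ray(c2,u2)):
        p,q=np.array(c1["position"]),np.array(c2["position"])
        t=np.linalg.lstsq(np.c_[a,-b],q-p,rcond=None)[0];x,y=p+t[0]*a,q+t[1]*b
        out.append(np.r_[(x+y)/2,np.linalg.norm(x-y)])
    return np.array(out)
def quad(mask):
    cs,_=cv2.findContours(mask,cv2.RETR_EXTERNAL,cv2.CHAIN_APPROX_NONE)
    k=cv2.convexHull(max(cs,key=cv2.contourArea)).astype(np.float32)
    box=cv2.boxPoints(cv2.minAreaRect(k))
    pts=max(cs,key=cv2.contourArea)[:,0].astype(float)
    # corners: approx the hull to 4 points, then fit lines to the contour points of each side
    e=1
    while True:
        a=cv2.approxPolyDP(k,e,True)[:,0]
        if len(a)<=4: break
        e+=.25
    L=[]
    for i in range(4):
        p,q=a[i],a[(i+1)%4];d=(q-p)/np.linalg.norm(q-p);w=pts-p
        s=w@d;n=abs(w@np.array([-d[1],d[0]]));l=np.linalg.norm(q-p)
        m=(s>.12*l)&(s<.88*l)&(n<4)
        vx,vy,x,y=cv2.fitLine(pts[m].astype(np.float32),cv2.DIST_HUBER,0,.01,.01)[:,0]
        L.append(np.cross([x,y,1],[x+vx,y+vy,1]))
    o=[]
    for i in range(4):
        c=np.cross(L[i-1],L[i]);o.append(c[:2]/c[2])
    return np.array(o)
E
python3 - <<'E'
from h import *
T=vision.capture("top");S=vision.capture("scene")
roi={"top":(265,150,130,120),"scene":(285,185,150,125)}
for n,c in(("top",T),("scene",S)):
    x,y,w,h=roi[n];g=c["color"][y:y+h,x:x+w]
    cv2.imwrite(f"pics/{n}_crop.png",cv2.resize(g[:,:,::-1],None,fx=4.8,fy=4.8,interpolation=cv2.INTER_CUBIC)[:600])
    m=np.uint8(g.min(2)>170)*255
    q=quad(m)+[x,y];print(n,q.round(1).tolist())
    print(onz(c,q,.03).round(4).tolist())
    g2=np.uint8(g.max(2)>50)*255
    q=quad(g2)+[x,y];print("base",q.round(1).tolist());print(onz(c,q,.012).round(4).tolist())
for n,uv,z in(("flask",(168,251),.03),("v2",(237,299),.047),("v1",(449,306),.047),("tube",(211,247),.015)):print(n,onz(T,uv,z).round(3))
E
```

```text
top [[383.1, 193.9], [372.5, 250.1], [302.0, 235.8], [313.5, 180.4]]
[[0.6157, -0.0553, 0.03], [0.4957, -0.0305, 0.03], [0.5251, 0.1146, 0.03], [0.645, 0.0911, 0.03]]
base [[289.0, 160.0], [387.6, 180.4], [371.7, 262.2], [269.9, 240.3]]
[[0.697, 0.1444, 0.012], [0.6513, -0.0684, 0.012], [0.4732, -0.0304, 0.012], [0.519, 0.1824, 0.012]]
scene [[359.6, 212.1], [419.8, 252.2], [377.2, 294.8], [316.7, 250.3]]
[[0.6498, 0.0938, 0.03], [0.6199, -0.0577, 0.03], [0.49, -0.0345, 0.03], [0.5184, 0.1151, 0.03]]
base [[471.8, 232.4], [366.7, 309.0], [141.1, 309.0], [351.2, 196.6]]
[[0.7367, -0.1218, 0.012], [0.4637, -0.0284, 0.012], [0.2455, 0.3224, 0.012], [0.6945, 0.1397, 0.012]]
flask [[0.492 0.39  0.03 ]]
v2 [[0.393 0.242 0.047]]
v1 [[ 0.381 -0.177  0.047]]
tube [[0.504 0.305 0.015]]
```

View pics/top_crop.png

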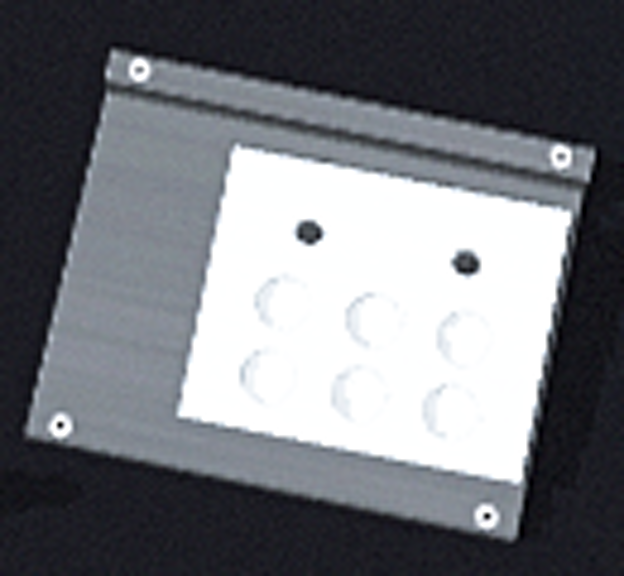

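View pics/scene_crop.png

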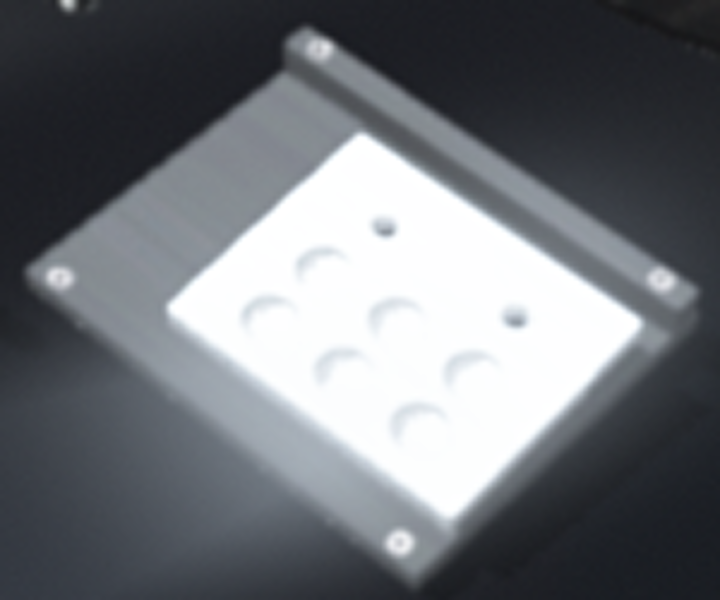

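The crops show the base with pins hidden under the plate and the fence along the far edge. In the base frame the plate is about 18 mm too near, 29 mm too far right and only about 0.013 rad off in yaw, and all of this fits the ranges given. Plan:
1. Push the near edge with both open fingers, which squares the plate against the fence.
2. Turn the tool 90° and push the right side towards +y along the fence.

```bash
cat >> h.py <<'E'
O=np.array([.584,.0571]);YAW=-.212
def b2w(x,y): c,s=np.cos(YAW),np.sin(YAW);return O+np.array([c*x-s*y,s*x+c*y])
def w2b(p): c,s=np.cos(YAW),np.sin(YAW);d=np.array(p)[:2]-O;return np.array([c*d[0]+s*d[1],-s*d[0]+c*d[1]])
def go(x,y,z,turn=0):
    """tool shift + turn from the present pose to base-frame (x,y), world z, tool y along base y turned by `turn`"""
    s=readout.get_state();r=R.from_quat(s["orientation"])
    t=R.from_euler("z",YAW+turn)*R.from_matrix(np.array([[-1,0,0],[0,1,0],[0,0,-1.]]))
    p=np.r_[b2w(x,y),z]-s["tool_pos"]
    print("t",s["time"],"base xy",(w2b(s["tool_pos"])*1e3).round(1),"z",round(s["tool_pos"][2],4),"F",np.round(s["ft_force"],1),"shift",r.inv().apply(p).round(4),"rot",(r.inv()*t).as_rotvec().round(4))
E
python3 -c "
from h import *
go(-.115,-.029,.08); go(-.115,-.029,.23)"
```

```text
t 0.2 base xy [-521.7  369.6] z 0.2306 F [-0.1 -0.5 -1.2] shift [-0.4327 -0.3699  0.1512] rot [-0.0014  0.     -0.0677]
t 0.2 base xy [-521.7  369.6] z 0.2306 F [-0.1 -0.5 -1.2] shift [-0.4327 -0.3702  0.0012] rot [-0.0014  0.     -0.0677]
```

```bash
python3 -m creep '[[[-0.433,-0.370,0,0,0,-0.068,0.085],[-0.433,-0.370,0,0,0,-0.068,0.085],[-0.433,-0.370,0,0,0,-0.068,0.085],[-0.433,-0.370,0,0,0,-0.068,0.085],[-0.433,-0.370,0,0,0,-0.068,0.085],[-0.433,-0.370,0,0,0,-0.068,0.085],[-0.433,-0.370,0,0,0,-0.068,0.085],[-0.433,-0.370,0,0,0,-0.068,0.085],[-0.433,-0.370,0,0,0,-0.068,0.085],[-0.433,-0.370,0,0,0,-0.068,0.085],[-0.433,-0.370,0,0,0,-0.068,0.085],[-0.433,-0.370,0,0,0,-0.068,0.085]]]'; python3 -c "
from h import *
go(-.115,-.029,.03)"
```

```text
time: 1.4
tool_pos: [0.4679, 0.0474, 0.2317]
orientation: [0.11, 0.994, -0.001, 0.001]
ft_force: [-0.1, -0.5, 0.5]
grip_width: 0.0851
finger_force: 0.0
t 1.4 base xy [-111.5  -34. ] z 0.2317 F [-0.1 -0.5  0.5] shift [0.0041 0.0054 0.2016] rot [-0.0025  0.0028 -0.0081]
```

```bash
python3 -m creep '[[[0.002,0.004,0.05,0,0,0,0.085],[0.004,0.005,0.1,0,0,0,0.085],[0.004,0.005,0.15,0,0,0,0.085],[0.004,0.005,0.19,0,0,0,0.085],[0.004,0.005,0.20,0,0,0,0.085],[0.004,0.005,0.20,0,0,0,0.085],[0.004,0.005,0.20,0,0,0,0.085]]]'; python3 -c "
from h import *
go(-.115,-.029,.01)
c=vision.capture('wrist');cv2.imwrite('pics/w1.png',c['color'][:,:,::-1])"
```

```text
time: 2.1
tool_pos: [0.465, 0.0594, 0.033]
orientation: [0.106, 0.994, 0.0, 0.002]
ft_force: [0.4, 0.5, 0.5]
grip_width: 0.0847
finger_force: 0.0
t 2.1 base xy [-116.9  -22.8] z 0.033 F [0.4 0.5 0.5] shift [-0.0018 -0.0062  0.023 ] rot [0.0014 0.0033 0.0003]
```

View pics/w1.png

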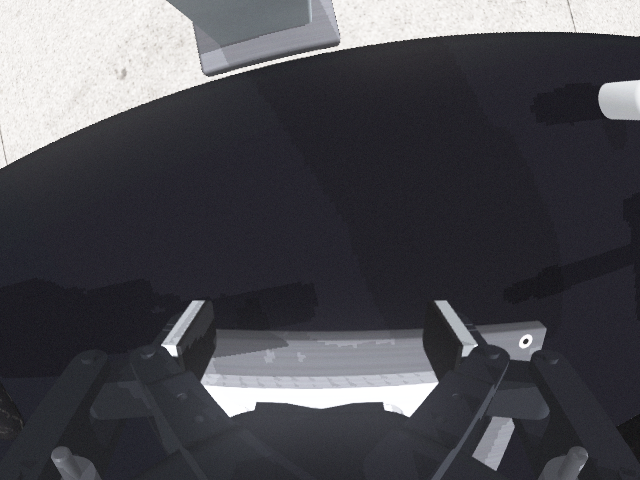

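The wrist view shows the plate's white near edge at row ~390 beyond both open fingertips (~(195,310) and ~(450,310)), with vial_2 clear at (620,100). Next I touch the worktop to find the true tip height.

```bash
python3 -m creep '[[[0.004,-0.006,0.008,0,0,0,0.085],[0.004,-0.006,0.016,0,0,0,0.085],[0.004,-0.006,0.023,0,0,0,0.085],[0.004,-0.006,0.023,0,0,0,0.085]]]'; python3 -m creep '[[[0,0,0.003,0,0,0,0.085],[0,0,0.006,0,0,0,0.085],[0,0,0.006,0,0,0,0.085]]]'; python3 -c "
from h import *
go(-.115,-.029,.01)"
```

```text
time: 2.55
tool_pos: [0.4568, 0.0541, 0.0073]
orientation: [0.106, 0.994, -0.0, -0.001]
ft_force: [-0.6, -0.3, 0.1]
grip_width: 0.0851
finger_force: 0.0
time: 2.85
tool_pos: [0.4576, 0.0542, 0.002]
orientation: [0.106, 0.994, -0.0, -0.0]
ft_force: [0.4, -0.4, -0.6]
grip_width: 0.085
finger_force: 0.0
t 2.85 base xy [-122.9  -29.4] z 0.002 F [ 0.4 -0.4 -0.6] shift [-0.0079  0.0004 -0.008 ] rot [-0.0003 -0.0005  0.0004]
```

```bash
python3 -m creep '[[[0,0,0.002,0,0,0,0.085],[0,0,0.004,0,0,0,0.085],[0,0,0.004,0,0,0,0.085]]]'; python3 -c "
from h import *
go(-.115,-.029,.01)"
```

```text
time: 3.15
tool_pos: [0.4577, 0.0542, -0.0019]
orientation: [0.106, 0.994, -0.0, -0.0]
ft_force: [-0.6, 0.0, -0.8]
grip_width: 0.0852
finger_force: 0.0
t 3.15 base xy [-122.9  -29.5] z -0.0019 F [-0.6  0.  -0.8] shift [-0.0079  0.0005 -0.0119] rot [-0.0002 -0.0003  0.0003]
```

No contact at −2 mm, so the open tips are about 13 mm behind the TCP. I raise to TCP z = 4 mm (tips at 17 mm) and push.

```bash
python3 -m creep '[[[0,0,-0.006,0,0,0,0.085],[-0.02,0,-0.006,0,0,0,0.085],[-0.036,0,-0.006,0,0,0,0.085],[-0.039,0,-0.006,0,0,0,0.085],[-0.042,0,-0.006,0,0,0,0.085],[-0.045,0,-0.006,0,0,0,0.085],[-0.048,0,-0.006,0,0,0,0.085],[-0.051,0,-0.006,0,0,0,0.085],[-0.054,0,-0.006,0,0,0,0.085],[-0.056,0,-0.006,0,0,0,0.085],[-0.056,0,-0.006,0,0,0,0.085]]]'; python3 -c "
from h import *
go(-.0605,-.029,.004)"
```

```text
time: 4.25
tool_pos: [0.5131, 0.0422, 0.0041]
orientation: [0.106, 0.994, -0.0, 0.0]
ft_force: [-1.1, 0.8, -1.2]
grip_width: 0.0852
finger_force: 0.8
t 4.25 base xy [-66.2 -29.5] z 0.0041 F [-1.1  0.8 -1.2] shift [-0.0057  0.0005  0.0001] rot [-0.0002  0.0009  0.0001]
```

```bash
python3 -m creep '[[[-0.002,0,0,0,0,0,0.085],[-0.004,0,0,0,0,0,0.085],[-0.005,0,0,0,0,0,0.085],[-0.005,0,0,0,0,0,0.085]]]';python3 -m creep '[[[-0.001,0,0,0,0,0,0.085],[-0.001,0,0,0,0,0,0.085]]]';python3 -m creep '[[[-0.001,0,0,0,0,0,0.085],[-0.001,0,0,0,0,0,0.085]]]'
python3 - <<'E'
from h import *
go(-.0605,-.029,.004)
T=vision.capture("top")
g=T["color"][150:270,265:395]
cv2.imwrite("pics/t2.png",cv2.resize(g[:,:,::-1],None,fx=4.8,fy=4.8,interpolation=cv2.INTER_CUBIC))
E
```

```text
time: 4.65
tool_pos: [0.5181, 0.041, 0.0043]
orientation: [0.106, 0.994, -0.0, 0.001]
ft_force: [-0.9, 0.1, -1.1]
grip_width: 0.0846
finger_force: 0.5
time: 4.85
tool_pos: [0.5185, 0.041, 0.0043]
orientation: [0.106, 0.994, -0.0, -0.0]
ft_force: [-2.5, -0.5, 0.4]
grip_width: 0.0847
finger_force: 0.9
time: 5.05
tool_pos: [0.5191, 0.0409, 0.0043]
orientation: [0.106, 0.994, -0.0, -0.0]
ft_force: [-2.6, 0.1, -0.0]
grip_width: 0.0851
finger_force: 1.4
t 5.05 base xy [-60.  -29.5] z 0.0043 F [-2.6  0.1 -0. ] shift [0.0005 0.0005 0.0003] rot [-0.0001 -0.0007  0.0002]
```

View pics/t2.png

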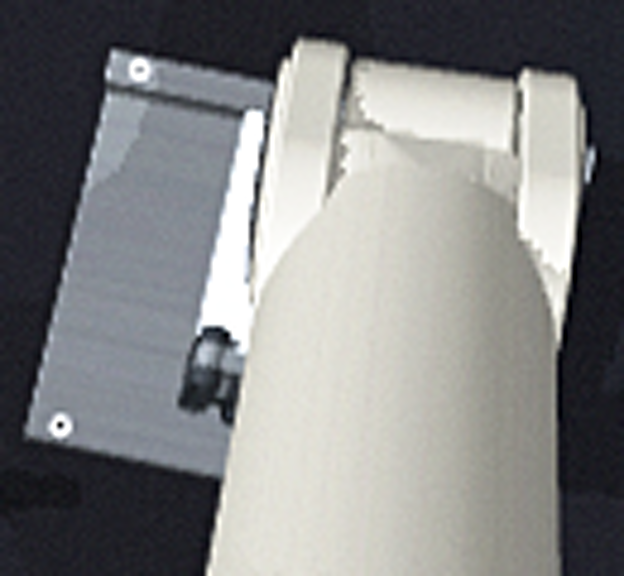

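The top view shows the plate's far edge now right at the fence (crop (255,110)). I push on until the force rises.

```bash
for i in 1 2 3; do python3 -m creep '[[[-0.001,0,0,0,0,0,0.085],[-0.001,0,0,0,0,0,0.085]]]' | grep -E "tool_pos|ft_f";done; python3 -c "
from h import *
go(-.0605,-.029,.004)"
```

```text
tool_pos: [0.5204, 0.0408, 0.0043]
ft_force: [-1.9, -0.6, -0.0]
tool_pos: [0.5208, 0.0407, 0.0042]
ft_force: [-4.9, 0.6, 1.7]
tool_pos: [0.5208, 0.0406, 0.0041]
ft_force: [-6.5, 0.8, 3.1]
t 5.7 base xy [-58.3 -29.4] z 0.0041 F [-6.5  0.8  3.1] shift [0.0022 0.0004 0.0001] rot [-0.0001 -0.0034  0.0005]
```

Pressed against the fence at base x = −58.3. One more press to square it, then I back off and rise.

```bash
python3 -m creep '[[[-0.001,0,0,0,0,0,0.085],[-0.002,0,0,0,0,0,0.085],[-0.002,0,0,0,0,0,0.085]]]' | grep -E "tool_pos|ft_f"; python3 -m creep '[[[0.01,0,0,0,0,0,0.085],[0.025,0,0,0,0,0,0.085],[0.025,0,-0.02,0,0,0,0.085],[0.025,0,-0.06,0,0,0,0.085],[0.025,0,-0.1,0,0,0,0.085],[0.025,0,-0.1,0,0,0,0.085]]]'|grep tool; python3 -c "
from h import *
go(.01,-.15,.1,np.pi/2);go(.01,-.15,.1,-np.pi/2);print(np.round(readout.get_state()['joints'],2))"
```

```text
tool_pos: [0.5209, 0.0407, 0.004]
ft_force: [-9.4, 0.8, 7.1]
tool_pos: [0.507, 0.0451, 0.1107]
t 6.6 base xy [-72.7 -28. ] z 0.1107 F [ 0.5 -0.8  0.2] shift [-0.0825 -0.1221  0.0114] rot [-0.0087  0.0179 -1.5709]
t 6.6 base xy [-72.7 -28. ] z 0.1107 F [ 0.5 -0.8  0.2] shift [-0.0825 -0.1221  0.0114] rot [0.0178 0.0087 1.5706]
[-0.51  0.34  0.49  1.83 -0.19  1.    1.41]
```

```bash
python3 -m creep '[[[-0.02,-0.045,0.005,0,0,-0.14,0.085],[-0.04,-0.09,0.005,0,0,-0.28,0.085],[-0.06,-0.107,0.005,0,0,-0.42,0.085],[-0.077,-0.107,0.005,0,0,-0.56,0.085],[-0.077,-0.107,0.005,0,0,-0.7,0.085],[-0.077,-0.107,0.005,0,0,-0.84,0.085],[-0.077,-0.107,0.005,0,0,-0.98,0.085],[-0.077,-0.107,0.005,0,0,-1.12,0.085],[-0.077,-0.107,0.005,0,0,-1.26,0.085],[-0.077,-0.107,0.005,0,0,-1.4,0.085],[-0.077,-0.107,0.005,0,0,-1.571,0.085],[-0.077,-0.107,0.005,0,0,-1.571,0.085]]]'; python3 -c "
from h import *
go(.004,-.135,.004,np.pi/2);print(np.round(readout.get_state()['joints'],2))
T=vision.capture('top')
cv2.imwrite('pics/t3.png',T['color'][:,:,::-1])"
```

```text
time: 7.8
tool_pos: [0.5543, -0.076, 0.0995]
orientation: [-0.629, 0.778, -0.001, 0.002]
ft_force: [-0.4, -0.1, -0.7]
grip_width: 0.085
finger_force: 0.0
t 7.8 base xy [  -1.  -136.4] z 0.0995 F [-0.4 -0.1 -0.7] shift [-0.0013 -0.0046  0.0955] rot [-0.0042  0.0006  0.0007]
[ 0.09  0.43  0.02  1.68 -0.01  1.03  3.05]
```

View pics/t3.png

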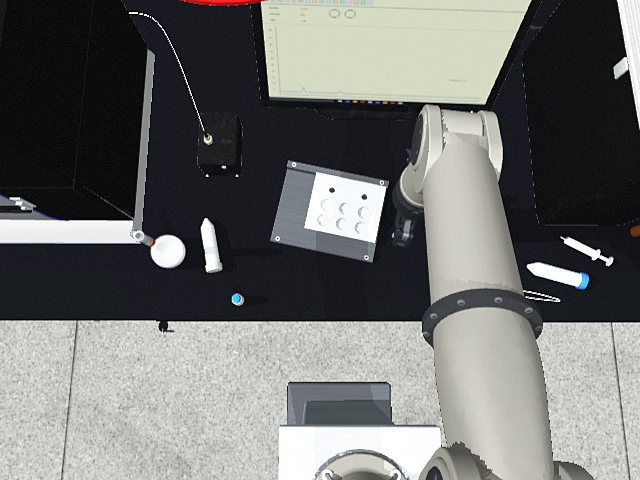

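The plate now lies square along the fence (holes at (332,190) and (364,197)). Joint 7 sits at its limit, so I turn the wrist half a turn the other way, which is an equivalent grasp.

```bash
python3 -m creep '[[[0,0,0,0,0,0.1,0.085],[0,0,0,0,0,0.24,0.085],[0,0,0,0,0,0.38,0.085],[0,0,0,0,0,0.52,0.085],[0,0,0,0,0,0.66,0.085],[0,0,0,0,0,0.8,0.085],[0,0,0,0,0,0.94,0.085],[0,0,0,0,0,1.08,0.085],[0,0,0,0,0,1.22,0.085],[0,0,0,0,0,1.36,0.085],[0,0,0,0,0,1.5,0.085],[0,0,0,0,0,1.57,0.085]]]'|grep tool;  python3 -m creep '[[[0,0,0,0,0,0.14,0.085],[0,0,0,0,0,0.28,0.085],[0,0,0,0,0,0.42,0.085],[0,0,0,0,0,0.56,0.085],[0,0,0,0,0,0.7,0.085],[0,0,0,0,0,0.84,0.085],[0,0,0,0,0,0.98,0.085],[0,0,0,0,0,1.12,0.085],[0,0,0,0,0,1.26,0.085],[0,0,0,0,0,1.4,0.085],[0,0,0,0,0,1.54,0.085],[0,0,0,0,0,1.57,0.085]]]'|grep tool
python3 - <<'E'
from h import *
go(.004,-.135,.004,-np.pi/2);print(np.round(readout.get_state()['joints'],2))
T=vision.capture('top');g=T["color"][150:270,265:395]
a=np.uint8(g.min(2)>170)*255;q=quad(a)+[265,150]
z=[.034 if v[1]<215 else .024 for v in q]
P=onz(T,q,z);print(np.array([w2b(p)*1e3 for p in P]).round(1).tolist())
E
```

```text
tool_pos: [0.554, -0.076, 0.0994]
tool_pos: [0.5538, -0.076, 0.0994]
t 10.25 base xy [  -1.6 -136.4] z 0.0994 F [ 0.4  0.1 -1.1] shift [0.0015 0.0053 0.0954] rot [0.0028 0.001  0.0007]
[-0.41  0.51  0.73  1.7  -0.38  1.07  0.22]
[[70.4, 43.8], [71.0, -104.7], [-49.8, -104.8], [-49.5, 43.8]]
```

The plate measures square at the fence (x −49.6 to 70.7, y centre −30.4 mm). Now I go down beside its right edge.

```bash
python3 -m creep '[[[0,0.005,0.03,0,0,0,0.085],[0,0.005,0.06,0,0,0,0.085],[0,0.005,0.085,0,0,0,0.085],[0,0.005,0.095,0,0,0,0.085],[0,0.005,0.095,0,0,0,0.085]]]'; python3 -c "
from h import *
go(.004,-.115,.004,-np.pi/2)"
```

```text
time: 10.8
tool_pos: [0.5567, -0.0766, 0.0031]
orientation: [0.777, 0.63, -0.001, -0.001]
ft_force: [-0.1, -0.0, 0.3]
grip_width: 0.0847
finger_force: 0.0
t 10.8 base xy [   1.4 -136.5] z 0.0031 F [-0.1 -0.   0.3] shift [ 0.0214  0.0027 -0.0009] rot [-0.0023  0.0005  0.0031]
```

```bash
python3 -m creep '[[[0.01,0,-0.001,0,0,0,0.085],[0.018,0,-0.001,0,0,0,0.085],[0.021,0,-0.001,0,0,0,0.085],[0.024,0,-0.001,0,0,0,0.085],[0.027,0,-0.001,0,0,0,0.085],[0.03,0,-0.001,0,0,0,0.085],[0.033,0,-0.001,0,0,0,0.085],[0.036,0,-0.001,0,0,0,0.085],[0.039,0,-0.001,0,0,0,0.085],[0.042,0,-0.001,0,0,0,0.085],[0.044,0,-0.001,0,0,0,0.085]]]'; python3 -c "
from h import *
go(.004,-.086,.004,-np.pi/2)"
```

```text
time: 11.9
tool_pos: [0.5666, -0.0333, 0.0052]
orientation: [0.777, 0.629, -0.0, -0.0]
ft_force: [-0.4, -4.0, 2.7]
grip_width: 0.0853
finger_force: 2.0
t 11.9 base xy [  2. -92.] z 0.0052 F [-0.4 -4.   2.7] shift [0.006  0.002  0.0012] rot [-0.0004 -0.0001  0.0024]
```

```bash
for i in 1 2 3 4 5 6; do python3 -m creep '[[[0.001,0,0,0,0,0,0.085],[0.001,0,0,0,0,0,0.085]]]' | grep -E "tool_pos|ft_f";done; python3 -c "
from h import *
go(.004,-.086,.004,-np.pi/2)"
```

```text
tool_pos: [0.5669, -0.0318, 0.0051]
ft_force: [-0.6, -2.1, 1.8]
tool_pos: [0.567, -0.0311, 0.0051]
ft_force: [0.1, -2.5, 0.5]
tool_pos: [0.5674, -0.0294, 0.005]
ft_force: [-0.0, -0.4, 0.4]
tool_pos: [0.5676, -0.0283, 0.0051]
ft_force: [-0.0, -0.8, 0.2]
tool_pos: [0.5678, -0.0283, 0.0052]
ft_force: [0.6, 0.0, 0.1]
tool_pos: [0.5679, -0.0282, 0.0053]
ft_force: [-0.1, -0.1, -0.6]
t 13.1 base xy [  2.2 -86.7] z 0.0053 F [-0.1 -0.1 -0.6] shift [0.0007 0.0018 0.0013] rot [-0.0001  0.0005  0.0019]
```

Run:
```python
from h import *
print(np.round(readout.get_state()['joints'],3),np.round(readout.get_state()['joint_torque'],1))
T=vision.capture('top');S=vision.capture('scene')
a=cv2.resize(T["color"][130:300,220:420],(600,510),interpolation=cv2.INTER_CUBIC)
cv2.imwrite('pics/t4.png',a[:,:,::-1])
cv2.imwrite('pics/s4.png',cv2.resize(S["color"][150:350,230:480],(750,600),interpolation=cv2.INTER_CUBIC)[:,:,::-1])
```

```text
[-0.435  0.651  0.647  1.745 -0.48   0.91   0.206] [ -0.6 -42.    8.1 -17.   -0.3   0.   -0.1]
```

View pics/s4.png

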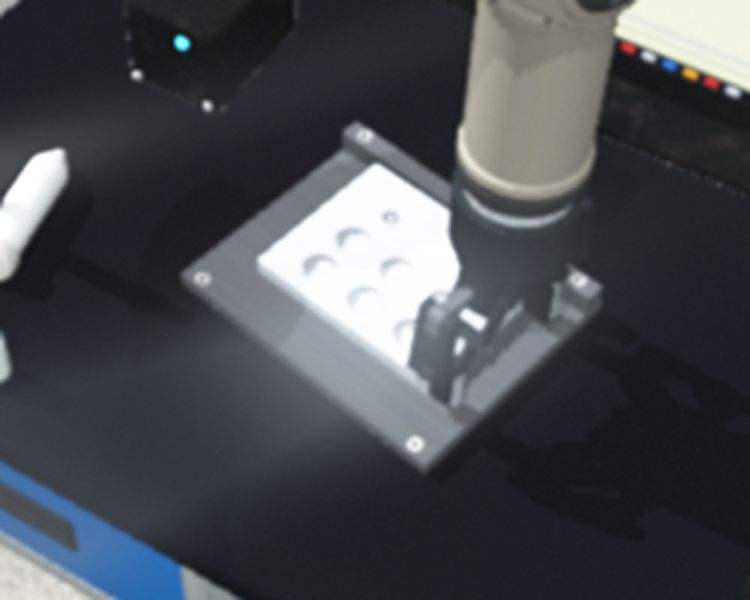

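The scene crop shows the plate along the fence with a bright pin tip in the left hole at (390,216), so it may have dropped. I back off sideways, rise clear and measure.

```bash
python3 -m creep '[[[-0.01,0,0,0,0,0,0.085],[-0.025,0,0,0,0,0,0.085],[-0.035,0,-0.03,0,0,0,0.085],[-0.05,0,-0.07,0,0,0,0.085],[-0.09,0,-0.1,0,0,0,0.085],[-0.13,0,-0.1,0,0,0,0.085],[-0.13,0,-0.1,0,0,0,0.085]]]'|grep -E "tool|ft"
cat >> h.py <<'E'
def look(tag):
    T=vision.capture("top");S=vision.capture("scene");o=[]
    for c,(x,y,w,h) in((T,(265,150,130,120)),(S,(285,185,150,125))):
        g=c["color"][y:y+h,x:x+w];q=quad(np.uint8(g.min(2)>170)*255)+[x,y]
        o.append(q[np.argsort(np.arctan2(*(onz(c,q,.03)[:,:2]-onz(c,q,.03)[:,:2].mean(0)).T))])
        cv2.imwrite(f"pics/{tag}_{w}.png",cv2.resize(g[:,:,::-1],None,fx=4.8,fy=4.8,interpolation=cv2.INTER_CUBIC))
    for z in tri(T,o[0],S,o[1]):print("corner",(w2b(z)*1e3).round(1),"z",(z[2]*1e3).round(1),"gap",(z[3]*1e3).round(1))
    print("top at z .024",[(w2b(p)*1e3).round(1).tolist() for p in onz(T,o[0],.024)])
E
python3 -c "
from h import *
look('l1')"
```

```text
tool_pos: [0.5384, -0.1659, 0.1079]
ft_force: [-1.0, -1.1, 0.4]
corner [-47.9 -76.4] z 15.0 gap 2.1
corner [-53.2  72.8] z 25.1 gap 2.6
corner [67.5 73.8] z 29.8 gap 0.9
corner [ 72.  -75.2] z 23.2 gap 3.0
top at z .024 [[-49.0, -76.5], [-51.9, 72.2], [69.0, 74.6], [70.5, -74.2]]
```

View pics/l1_150.png

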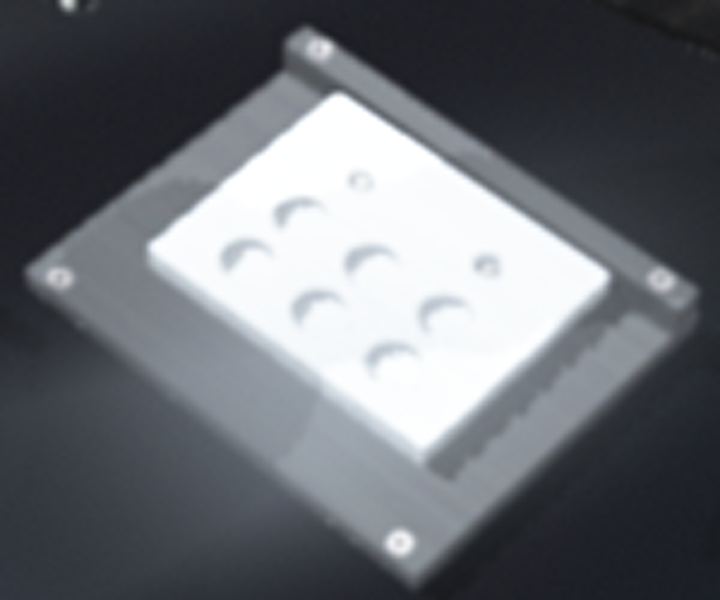

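View pics/l1_130.png

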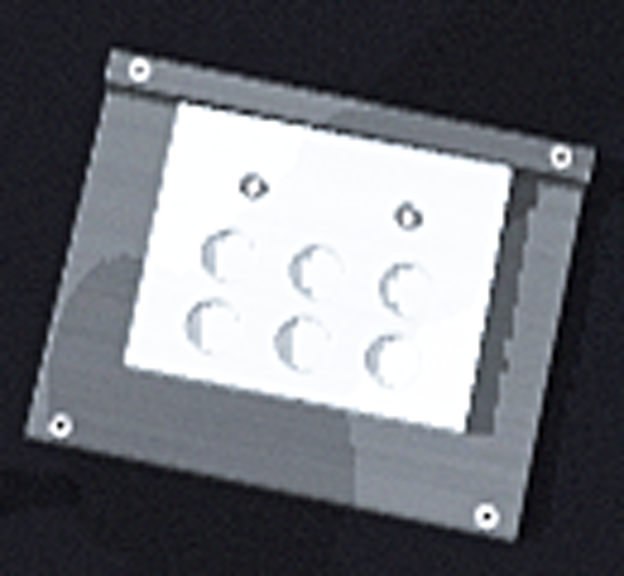

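Both holes show the pin tips centred and the outline is within about 1 mm of seated. The corner heights are noisy, so I calibrate them against the first pictures (near 24 mm, far about 34 mm).

Run:
```python
from h import *
C={n:vision.capture(n) for n in("top","scene")}
roi={"top":(265,150,130,120),"scene":(285,185,150,125)}
for lab in("start","now"):
  for th in(150,190):
    o=[]
    for n in C:
        x,y,w,h=roi[n]
        im=cv2.imread(f"pics/{n}0.png")[:,:,::-1] if lab=="start" else C[n]["color"]
        g=im[y:y+h,x:x+w];g=cv2.resize(g,None,fx=4,fy=4,interpolation=cv2.INTER_CUBIC)
        m=cv2.morphologyEx(np.uint8(g.min(2)>th)*255,cv2.MORPH_CLOSE,np.ones((9,9)))
        q=(quad(m)+.5)/4-.5+[x,y];P=onz(C[n],q,.03)
        o.append(q[np.argsort(np.arctan2(*(P[:,:2]-P[:,:2].mean(0)).T))])
    t=tri(C["top"],o[0],C["scene"],o[1])
    print(lab,th,[(w2b(z)*1e3).round().tolist()+[(z[2]*1e3).round(1)] for z in t])
    fs=[]
# fence-top and base screws as height checks: screw pixels in both views
uT=np.array([[140,70],[561,157],[60,425],[487,516]])/4.8+[265,150]-.4
uS=np.array([[320,48],[661,279],[60,277],[400,542]])/4.8+[285,185]-.4
print("screws (30,30,12,12)",(tri(C["top"],uT,C["scene"],uS)[:,2:]*1e3).round(1).tolist())
```

```text
Traceback (most recent call last):
  File "h.py", line 33, in quad
    vx,vy,x,y=cv2.fitLine(pts[m].astype(np.float32),cv2.DIST_HUBER,0,.01,.01)[:,0]
              ~~~~~~~~~~~^^^^^^^^^^^^^^^^^^^^^^^^^^^^^^^^^^^^^^^^^^^^^^^^^^^^
cv2.error: OpenCV(4.12.0) /io/opencv/modules/imgproc/src/linefit.cpp:50: error: (-215:Assertion failed) count > 0 in function 'fitLine2D_wods'
```

```bash
sed -i 's/^    e=1$/    a=cv2.approxPolyN(k,4)[0].astype(float)/; /^    while True:/,/^        e+=.25/d; s/(n<4)/(n<12)/' h.py
cat > m.py <<'E'
from h import *
C={n:vision.capture(n) for n in("top","scene")}
roi={"top":(265,150,130,120),"scene":(285,185,150,125)}
for lab in("start","now"):
  for th in(170,200):
    o=[]
    for n in C:
        x,y,w,h=roi[n]
        im=cv2.imread(f"pics/{n}0.png")[:,:,::-1] if lab=="start" else C[n]["color"]
        g=cv2.resize(im[y:y+h,x:x+w],None,fx=4,fy=4,interpolation=cv2.INTER_CUBIC)
        m=np.uint8(g.min(2)>th)*255
        q=(quad(m)+.5)/4-.5+[x,y];P=onz(C[n],q,.03)
        o.append(q[np.argsort(np.arctan2(*(P[:,:2]-P[:,:2].mean(0)).T))])
    t=tri(C["top"],o[0],C["scene"],o[1])
    print(lab,th,[(w2b(z)*1e3).round().tolist()+[(z[2]*1e3).round(1)] for z in t])
uT=np.array([[140,70],[561,157],[60,425],[487,516]])/4.8+[265,150]-.4
uS=np.array([[320,48],[661,279],[60,277],[400,542]])/4.8+[285,185]-.4
print("screws (30,30,12,12)",(tri(C["top"],uT,C["scene"],uS)[:,2]*1e3).round(1).tolist())
E
python3 m.py
```

```text
start 170 [[-66.0, -106.0, np.float64(17.3)], [-71.0, 46.0, np.float64(23.9)], [51.0, 46.0, np.float64(38.5)], [56.0, -105.0, np.float64(33.2)]]
start 200 [[-66.0, -106.0, np.float64(22.3)], [-70.0, 45.0, np.float64(26.0)], [51.0, 46.0, np.float64(37.6)], [56.0, -104.0, np.float64(33.0)]]
now 170 [[-49.0, -77.0, np.float64(15.9)], [-54.0, 74.0, np.float64(24.5)], [68.0, 75.0, np.float64(30.2)], [73.0, -76.0, np.float64(23.4)]]
now 200 [[-49.0, -77.0, np.float64(19.9)], [-52.0, 72.0, np.float64(26.6)], [67.0, 74.0, np.float64(29.7)], [72.0, -75.0, np.float64(24.2)]]
screws (30,30,12,12) [34.4, 34.2, 15.5, 16.1]
```

Both far corners dropped 8–9 mm relative to the start, as expected for a seated plate. To make sure the pins have engaged, I nudge it gently from the side again; the pins should block it.

```bash
python3 -c "
from h import *
go(.004,-.105,.1,-np.pi/2);go(.004,-.105,.004,-np.pi/2)"
```

```text
t 14.2 base xy [   2.2 -214.7] z 0.1046 F [-0.   0.1 -0.7] shift [0.1097 0.0023 0.0047] rot [-0.0013 -0.001   0.0045]
t 14.2 base xy [   2.2 -214.7] z 0.1046 F [-0.   0.1 -0.7] shift [0.1096 0.0024 0.1007] rot [-0.0013 -0.001   0.0045]
```

```bash
python3 -m creep '[[[0.04,0,0.005,0,0,0,0.085],[0.08,0,0.01,0,0,0,0.085],[0.105,0.002,0.03,0,0,0,0.085],[0.108,0.002,0.07,0,0,0,0.085],[0.108,0.002,0.09,0,0,0,0.085],[0.108,0.002,0.1,0,0,0.004,0.085],[0.108,0.002,0.1,0,0,0.004,0.085],[0.114,0.002,0.1,0,0,0.004,0.085],[0.119,0.002,0.1,0,0,0.004,0.085],[0.123,0.002,0.1,0,0,0.004,0.085],[0.125,0.002,0.1,0,0,0.004,0.085],[0.126,0.002,0.1,0,0,0.004,0.085]]]'|grep -E "tool|ft"; for i in 1 2 3 4 5 6; do python3 -m creep '[[[0.001,0,0,0,0,0,0.085],[0.001,0,0,0,0,0,0.085]]]' | grep -E "tool_pos|ft_f";done; python3 -c "
from h import *
go(.004,-.086,.004,-np.pi/2)"
```

```text
tool_pos: [0.5695, -0.0316, 0.0058]
ft_force: [-0.1, -0.4, -0.7]
tool_pos: [0.5693, -0.0311, 0.0053]
ft_force: [0.1, -0.6, 0.7]
tool_pos: [0.5695, -0.0302, 0.0052]
ft_force: [0.0, -0.5, -0.4]
tool_pos: [0.5698, -0.029, 0.0053]
ft_force: [-0.4, -0.0, 1.2]
tool_pos: [0.5698, -0.0287, 0.0053]
ft_force: [-0.5, -1.1, 1.0]
tool_pos: [0.5698, -0.028, 0.0053]
ft_force: [-1.0, -1.8, -0.1]
tool_pos: [0.5699, -0.0265, 0.0052]
ft_force: [-1.5, -3.4, 0.5]
t 16.6 base xy [  3.8 -84.7] z 0.0052 F [-1.5 -3.4  0.5] shift [-0.0013  0.0002  0.0012] rot [-0.0008  0.0005 -0.0019]
```

```bash
for i in 1 2 3 4 5; do python3 -m creep '[[[0.001,0,0,0,0,0,0.085],[0.001,0,0,0,0,0,0.085]]]' | grep -E "tool_pos|ft_f";done; python3 -c "
from h import *
go(.004,-.086,.004,-np.pi/2)"
```

```text
tool_pos: [0.5704, -0.0252, 0.0052]
ft_force: [-2.0, -1.8, 0.6]
tool_pos: [0.5705, -0.0249, 0.0052]
ft_force: [-2.7, -3.7, 0.4]
tool_pos: [0.5704, -0.0249, 0.0052]
ft_force: [-2.8, -4.5, 0.2]
tool_pos: [0.5704, -0.0249, 0.0053]
ft_force: [-3.6, -6.1, 0.1]
tool_pos: [0.5704, -0.0248, 0.0053]
ft_force: [-2.6, -6.9, 1.7]
t 17.6 base xy [  4.  -82.9] z 0.0053 F [-2.6 -6.9  1.7] shift [-0.0031  0.      0.0013] rot [-0.0006  0.0045 -0.0036]
```

The pins block the plate: the tool stopped at −82.9 mm while the force climbed to 7 N. I back off and check again.

```bash
python3 -m creep '[[[-0.01,0,0,0,0,0,0.085],[-0.03,0,0,0,0,0,0.085],[-0.04,0,-0.03,0,0,0,0.085],[-0.05,0,-0.07,0,0,0,0.085],[-0.09,0,-0.1,0,0,0,0.085],[-0.13,0,-0.1,0,0,0,0.085],[-0.13,0,-0.1,0,0,0,0.085]]]'|grep -E "tool|ft"; python3 m.py|grep now; python3 -c "
from h import *
look('l2')"
```

```text
tool_pos: [0.5436, -0.1562, 0.1081]
ft_force: [0.4, -0.2, 0.9]
now 170 [[-50.0, -73.0, np.float64(16.1)], [-51.0, 78.0, np.float64(24.9)], [70.0, 77.0, np.float64(29.8)], [73.0, -75.0, np.float64(22.9)]]
now 200 [[-49.0, -73.0, np.float64(19.8)], [-50.0, 76.0, np.float64(26.8)], [70.0, 76.0, np.float64(29.4)], [71.0, -74.0, np.float64(24.5)]]
corner [-48.6 -72.3] z 15.3 gap 2.5
corner [-50.6  76.7] z 24.9 gap 2.4
corner [69.6 75.5] z 30.0 gap 0.4
corner [ 71.9 -73.9] z 22.8 gap 4.0
top at z .024 [[-49.4, -72.5], [-49.4, 76.1], [71.4, 76.2], [69.9, -72.6]]
```

View pics/l2_150.png

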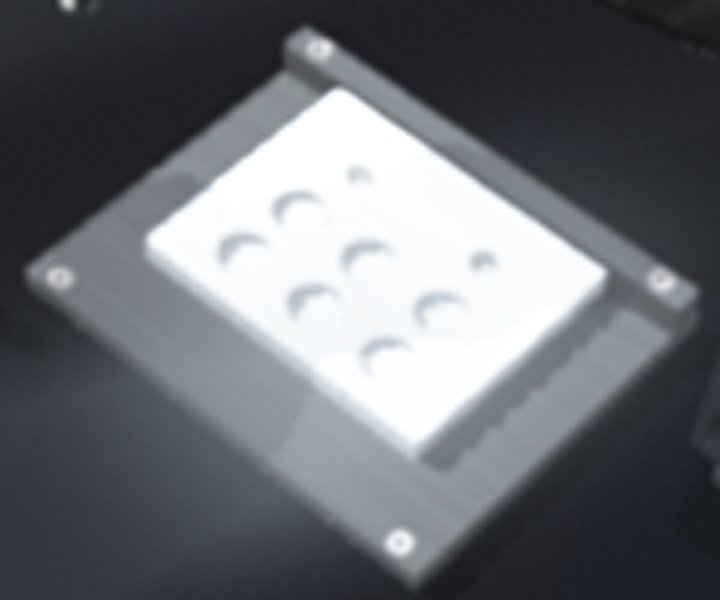

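The plate lies flat and square, both pins sit in their holes, heights are unchanged from the first drop, and the arm is clear. I hand in.

```bash
python3 -c "
from workcell import ctrl
print(ctrl.sign_off())"
```

```text
the job is handed in; nothing more can be done
None
```

I pushed the tray plate against the fence and along it until both holes dropped over the pins. It now lies flat on the base as far as the cameras show, the vials and flask were left alone, and the job is handed in; on the way, joint 7 briefly read 3.05 rad, exactly its range limit.

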